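# Show the label-up filter slide to the label reader

### The job

Three look-alike filter slides lie on the blue mat; the end with a small notch in one corner is the frosted label end, and a slide lies label up if, seen from above with its notched end pointing away from you, the notch is on the right. Pick up the one slide that lies label up, gripping its plain half so that the frosted half stays free, and show it to the label reader: held level, label still up, the frosted end centred about 10 cm above the ring on the reader's foot and pointing to the reader's column. Finish while still holding it there, and leave the other two slides and everything else on the bench where they are.

Things in the scene. Friction and masses are not known exactly. Their poses are not given: they have to be found in the camera images.
- slide_a_center (a point): centre of a filter slide, 100 x 40 x 8 mm, 30 to 55 g: see-through green middle with a round tan filter, white 30 mm band on both ends, 10 x 10 mm notch in one corner of the frosted end. x axis: lengthwise to the frosted end; z: out of the label face; notch at corner +x, -y. Flat on the mat, yaw within 2.3 rad of world x. This is the slide that lies label up (z axis up), at any of the three places.
- slide_a_frost (a point): centre of slide_a's frosted end: on its centre line 35 mm from its centre along its x axis, half-way through its thickness; same axes as slide_a. The plain half is the other half (slide_a x below 0), free to be gripped from 10 to 45 mm behind the centre.
- slide_b_center (a point): centre of a filter slide, 100 x 40 x 8 mm, 30 to 55 g: see-through green middle with a round tan filter, white 30 mm band on both ends, 10 x 10 mm notch in one corner of the frosted end. x axis: lengthwise to the frosted end; z: out of the label face; notch at corner +x, -y. Flat on the mat, yaw within 2.3 rad of world x. This one lies label down (z axis down): leave it alone.
- slide_c_center (a point): centre of a filter slide, 100 x 40 x 8 mm, 30 to 55 g: see-through green middle with a round tan filter, white 30 mm band on both ends, 10 x 10 mm notch in one corner of the frosted end. x axis: lengthwise to the frosted end; z: out of the label face; notch at corner +x, -y. Flat on the mat, yaw within 2.3 rad of world x. This one lies label down (z axis down): leave it alone.
- ring (a point): centre of the orange ring (52 mm) on the label reader's fixed grey foot, 8 mm above the bench; z up, x towards its thin column (155 mm from the ring, 258 mm high). Foot 110 mm wide, from 60 mm before the ring to 180 mm behind. The white head hangs from the column, at least 85 mm behind the ring and 205 mm up; over the ring and towards the robot all is free.
- mat: flat blue drying mat, 200 (x) x 420 (y) x 3 mm, fixed to the bench; origin at the centre of its underside; the slides lie on it at 3 mm above the bench
- tin_3_center (a point): centre of the smallest white round sample tin, 56 mm across, 33 mm high, behind the mat; a bystander
Things that resemble listed ones, but are neither listed nor needed, are in the scene too. Leave any black or red look-alike of the part that bears slide_a_center alone.

How it is judged:
By the outcome, as a careful person would: the job done as asked, in the order asked, and still so for the second after the job is handed in, while the arm keeps its last pose, push and grip.
It also fails if it takes over 32 s, if anything falls off the work surface, if the arm or the gripper's body presses on something with over 40 N, if the wrist force passes 120 N, or if a joint passes its speed limit or range.

### The arm

A 6-joint arm with a two-finger parallel gripper is mounted at the origin on a cart in front of the work surface, level with it; the furniture and walls round the work are solid. World frame = base frame: x ahead of the robot, y to its left, z up, the work surface at z = 0. Lengths are in m, angles in degrees, forces in N, time in s.
With the tool pointing down it reaches from about 0.35 to 0.875 m from the base axis. Payload 4.2 kg.
Tool frame: the origin (TCP) lies on the centre line of the jaws, within the pads' length; the fingertips stand 25 mm ahead of it and the grasp point (between the pads) lies 6 mm ahead of it; z points along the fingers, y is the line along which they close (so a half turn about z gives the same grasp; the last joint's range is limited). The gripper opens to 87 mm and grips with 3 to 60 N. Pads are 19 mm wide; open, the fingers measure 117 mm over their backs; the gripper's body (75 mm by 190 mm) begins 51 mm behind the grasp point.
Start: joints at [84.889, 22.042, 0.453, 0, -68.411, -14.817], TCP at [0.213, 0.588, 0.248] pointing down, gripper open.
Joint ranges: [-179.83, 179.83], [-69.29, 118.12], [-61.27, 80.66], [-181.25, 117.63], [-171.15, -9.14], [-177.46, 177.46]. Speed limits (degrees/s): [159.86, 159.86, 180, 180, 180, 180].

### API

Orientations are given as a 3x3 rotation matrix whose columns are the frame's x, y, z axes.
In Python, from station import r gives the robot as it stands.
- The arm moves only by the tool move_arm, never from a script. Its argument "series" is a list of rows, each an object with "grip": the opening, from 0 (shut) to 1 (fully open); "xyz": the shift along the tool's x, y, z in mm, a list of three; "angular": the turn, a rotation vector about the tool's x, y, z in rad, a list of three. A call has 1 to 10 rows; each row is the pose to reach, as a shift and turn from the pose commanded when the call began, along the tool's axes at that moment; what a row does not reach only later rows make up. A row lasts 1/10 s, in which the tool goes at most 50 mm and 8.59 degrees, less where a joint would pass 70% of its speed; a pose out of reach is approached as far as the arm can. A call with a gripper value outside its range is refused whole. The fingers move at their own pace and stop on an object; the grip force is fixed at half the most. Time passes only in rows, so rows that repeat a pose let the fingers close. It gives the time, the measured TCP pose, the force, the opening and the grip force at its end, in the units of the state.
- r.sense(): the state, without advancing time (a new reading comes with each control period).
- r.capture(name): name is "scene" or "side" or "wrist"; returns a dict with "img" (420x560x3 uint8, red, green, blue), "camera_matrix" (3x3 intrinsics, pixels), "k1" (the pictures are not rectified: a ray, as slopes to the right and down, at radius r is drawn at 1 + k1 r^2 times it, then the intrinsics apply), "rvec" (rotation vector, rad) and "tvec" (3), from world to camera coordinates, as OpenCV has them; the wrist camera has in their place "hand_eye" (4x4, takes a point from camera to tool coordinates, whose origin is the TCP and whose axes are the flange's). Camera axes: x right, y down, z forward; pixel columns grow to the right and rows downward; lengths in m; the calibration is good to about 2 mm. A picture is of the moment at which its call begins: read the wrist's pose just before it. There is no depth.
- r.finish_job(): hands the job in; it is judged then, once.
The state is a dict: "time_s": time; "joints": joint angles; "joint_velocities": joint speeds; "effort": joint torques, N m; "tcp_pos": TCP position; "ee_rot": TCP orientation; "wrist_force": force on the tool from outside, world axes, zero at the start; "moment": the same for the moment, N m; "gripper_width": opening from 0.0 (shut) to 1.0 (fully open); "gripper_force": force on a finger pad.
Only numpy, scipy, OpenCV 4.12 (cv2) and the standard library are available. Lean on these libraries where they do the work, as an engineer would, in place of code of your own. Each camera call takes 0.05 s, during which the arm holds its last target. There are 200 camera calls.

## Working session

There is one attempt and no reset: what is moved stays moved. The work goes in short steps, Python scripts to look and compute and a tool call to move; the robot and the scene stay as the last step left them, time stands still between calls to the robot, and variables do not carry over. Pictures are saved under pics/ and viewed, at most 10 in all, crops included, and the job is handed in when it is done.

Besides the shell and the picture viewer there is one more tool, called after "Call:" by a JSON object that holds its "api" and its "payload". move_arm: Moves the arm, as the interface text tells. Its arguments: {"type":"object","properties":{"series":{"type":"array"}},"required":["series"]}

```bash
mkdir -p pics; ls
python3 - <<'E'
from station import r
import cv2,numpy as np
s=r.sense();print(s['time_s'],s['tcp_pos'],s['ee_rot'],s['gripper_width'])
for n in ("scene","side","wrist"):
    c=r.capture(n);cv2.imwrite(f"pics/{n}0.png",c["img"][:,:,::-1]);np.save(f"{n}0.npy",c,allow_pickle=True)
    print(n,{k:np.round(v,4).tolist() for k,v in c.items() if k!="img"})
E
```

```text
pics
0.0 [0.2128188  0.5870676  0.24648617] [[ 9.40050186e-01 -3.41035531e-01 -6.43823966e-04]
 [-3.41036127e-01 -9.40047973e-01 -2.04158601e-03]
 [ 9.10279540e-05  2.13876054e-03 -9.99997709e-01]] 1.0013420985655683
scene {'camera_matrix': [[393.3468, 0.0, 277.416], [0.0, 393.3468, 205.5651], [0.0, 0.0, 1.0]], 'k1': -0.0644, 'rvec': [2.021, -1.0981, 0.5445], 'tvec': [-0.1748, 0.3439, 0.6376]}
side {'camera_matrix': [[467.4635, 0.0, 273.8726], [0.0, 467.4635, 211.6035], [0.0, 0.0, 1.0]], 'k1': -0.0136, 'rvec': [-0.0109, -2.8203, 1.3508], 'tvec': [0.5215, -0.051, 1.3686]}
wrist {'camera_matrix': [[349.759, 0.0, 278.6961], [0.0, 349.759, 206.0338], [0.0, 0.0, 1.0]], 'k1': -0.0234, 'hand_eye': [[0.0008, -0.9606, -0.2779, 0.0749], [1.0, 0.0006, 0.0009, 0.0008], [-0.0007, -0.2779, 0.9606, -0.1359], [0.0, 0.0, 0.0, 1.0]]}
```

View pics/scene0.png

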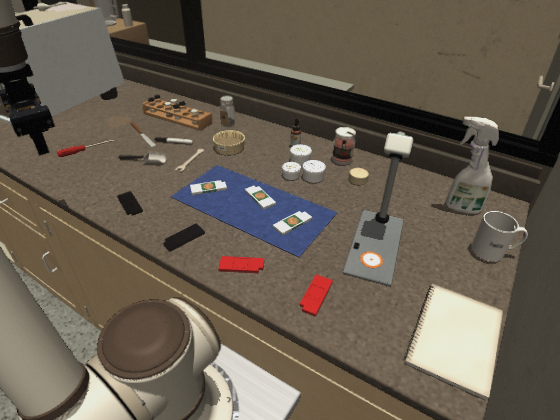

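View pics/side0.png

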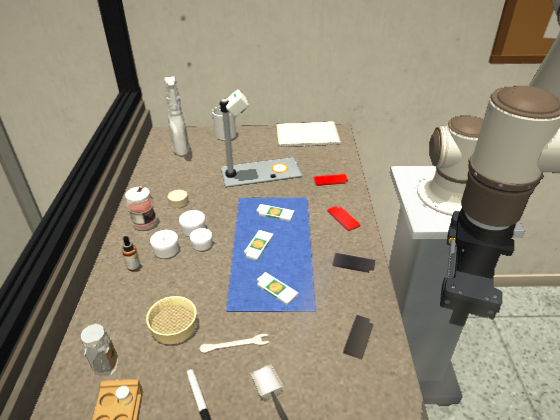

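The scene view shows slides at about (208,187), (260,196) and (293,223), and the ring at (372,260). The side view shows slides at (277,288), (259,244) and (275,212), and the ring at (279,168). Next I'll convert these to positions.

```bash
cat > h.py <<'E'
import cv2,numpy as np
def pose(c,s=None):
    if "rvec" in c:
        R=cv2.Rodrigues(np.array(c["rvec"],float))[0].T; return R,-R@np.array(c["tvec"]).ravel()
    H=np.array(c["hand_eye"]);Rt=np.array(s["ee_rot"]);return Rt@H[:3,:3],Rt@H[:3,3]+np.array(s["tcp_pos"])
def toplane(c,px,z,s=None):
    R,o=pose(c,s);u=cv2.undistortPoints(np.array(px,float).reshape(-1,1,2),np.array(c["camera_matrix"]),np.array([c["k1"],0,0,0.]))[:,0]
    d=np.c_[u,np.ones(len(u))]@R.T
    return o+d*((z-o[2])/d[:,2])[:,None]
def blobs(mask,lo,hi):
    return [k for k in cv2.findContours(mask.astype(np.uint8),cv2.RETR_EXTERNAL,cv2.CHAIN_APPROX_NONE)[0] if lo<cv2.contourArea(k)<hi]
E
python3 - <<'E'
from h import *
for n in("scene","side"):
    c=np.load(n+"0.npy",allow_pickle=True).item();h=cv2.cvtColor(c["img"],cv2.COLOR_RGB2HSV)
    mat=max(blobs((h[...,0]>105)&(h[...,0]<130)&(h[...,1]>120),500,1e6),key=cv2.contourArea)
    m=np.zeros(h.shape[:2],np.uint8);cv2.drawContours(m,[cv2.convexHull(mat)],-1,1,-1)
    blue=(h[...,0]>105)&(h[...,0]<130)&(h[...,1]>100)
    W=toplane(c,mat.reshape(-1,2),.003);print(n,"mat",cv2.minAreaRect((W[:,:2]*1000).astype(np.float32)))
    for k in blobs((m>0)&~blue,100,5000):
        W=toplane(c,k.reshape(-1,2),.011);print(" slide",cv2.boundingRect(k),np.round(cv2.minAreaRect((W[:,:2]*1000).astype(np.float32))[0:2],1).tolist(),cv2.minAreaRect((W[:,:2]*1000).astype(np.float32))[2])
    o=(h[...,0]>5)&(h[...,0]<22)&(h[...,1]>140)&(h[...,2]>150)
    for k in blobs(o,60,3000):
        W=toplane(c,k.reshape(-1,2),.008);print(" orange",cv2.boundingRect(k),np.round(cv2.minAreaRect((W[:,:2]*1000).astype(np.float32))[0:2],1).tolist())
    g=(h[...,1]<40)&(h[...,2]>0)
    # column base rough
px={"scene":[(384,216)],"side":[(231,174)]}
for n in px: print(n,"colbase",toplane(np.load(n+"0.npy",allow_pickle=True).item(),px[n],.01))
E
```

```text
Traceback (most recent call last):
ValueError: max() iterable argument is empty
```

View pics/wrist0.png

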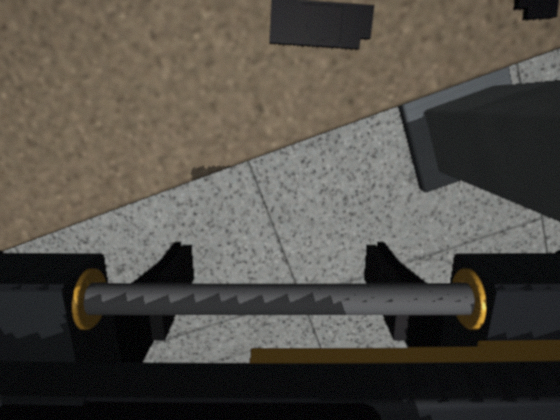

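The wrist view shows only the black look-alike and floor. I'll check the mat's colour next.

```bash
cat > m.py <<'E'
from h import *
for n in("scene","side"):
    c=np.load(n+"0.npy",allow_pickle=True).item();h=cv2.cvtColor(c["img"],cv2.COLOR_RGB2HSV)
    p=(230,215) if n=="scene" else (250,290)
    print(h[p[1],p[0]],c["img"][p[1],p[0]])
    B=c["img"].astype(int);blue=(B[...,2]>B[...,0]+25)&(B[...,2]>B[...,1]+15)
    mat=max(blobs(blue,500,1e6),key=cv2.contourArea)
    m=np.zeros(h.shape[:2],np.uint8);cv2.drawContours(m,[cv2.convexHull(mat)],-1,1,-1)
    m=cv2.erode(m,np.ones((3,3)))
    W=toplane(c,mat.reshape(-1,2),.003);print(n,"mat",cv2.minAreaRect((W[:,:2]*1000).astype(np.float32)))
    for k in blobs((m>0)&~blue,100,5000):
        W=toplane(c,k.reshape(-1,2),.011);q=cv2.minAreaRect((W[:,:2]*1000).astype(np.float32));print(" slide",cv2.boundingRect(k),np.round(q[:2],1).tolist(),q[2])
    o=(h[...,0]>3)&(h[...,0]<22)&(h[...,1]>140)&(h[...,2]>120)
    for k in blobs(o,60,3000):
        W=toplane(c,k.reshape(-1,2),.008);print(" orange",cv2.boundingRect(k),np.round(cv2.minAreaRect((W[:,:2]*1000).astype(np.float32))[0:2],1).tolist())
px={"scene":[(384,216)],"side":[(231,174)]}
for n in px: print(n,"colbase",toplane(np.load(n+"0.npy",allow_pickle=True).item(),px[n],.01))
E
python3 m.py
```

```text
[113 116 132] [ 72  86 132]
scene mat ((526.763916015625, 213.8851318359375), (419.1803283691406, 199.97828674316406), 89.48389434814453)
 slide (273, 211, 39, 24) [[516.0, 77.9], [47.2, 105.8]] 72.03084564208984
 slide (245, 186, 31, 24) [[558.9, 209.1], [109.4, 44.5]] 66.1996841430664
 slide (190, 180, 37, 15) [[513.0, 357.0], [51.3, 99.6]] 48.91759490966797
 orange (360, 252, 23, 16) [[504.7, -142.4], [47.9, 49.8]]
[110 132 205] [ 99 133 205]
side mat ((527.208984375, 216.5594482421875), (421.10693359375, 201.0316619873047), 89.4922866821289)
 slide (257, 272, 41, 33) [[518.2, 365.5], [44.9, 103.5]] 49.15944290161133
 slide (244, 230, 29, 31) [[563.0, 217.7], [107.1, 44.6]] 66.3328628540039
 slide (257, 204, 37, 17) [[520.5, 86.2], [48.7, 102.3]] 71.56254577636719
 orange (93, 379, 48, 41) [[814.1, 637.7], [82.2, 81.5]]
scene colbase [[ 0.66890766 -0.11142696  0.01      ]]
side colbase [[ 0.65454701 -0.1055876   0.01      ]]
```

Call:
{"api": "move_arm", "payload": {"series": [{"grip": 1, "xyz": [350, 269, 0], "angular": [0, 0, -0.35]}, {"grip": 1, "xyz": [350, 269, 0], "angular": [0, 0, -0.35]}, {"grip": 1, "xyz": [350, 269, 0], "angular": [0, 0, -0.35]}, {"grip": 1, "xyz": [350, 269, 0], "angular": [0, 0, -0.35]}, {"grip": 1, "xyz": [350, 269, 0], "angular": [0, 0, -0.35]}, {"grip": 1, "xyz": [350, 269, 0], "angular": [0, 0, -0.35]}, {"grip": 1, "xyz": [350, 269, 0], "angular": [0, 0, -0.35]}, {"grip": 1, "xyz": [350, 269, 0], "angular": [0, 0, -0.35]}, {"grip": 1, "xyz": [350, 269, 0], "angular": [0, 0, -0.35]}, {"grip": 1, "xyz": [350, 269, 0], "angular": [0, 0, -0.35]}]}}

```text
time_s: 1.15
tcp_pos: [0.4517, 0.2117, 0.2473]
ee_rot: [[1.0, -0.004, -0.001], [-0.004, -1.0, -0.001], [-0.001, 0.001, -1.0]]
wrist_force: [-0.9, -0.2, -1.1]
gripper_width: 1.003
gripper_force: 0.0
```

Call:
{"api": "move_arm", "payload": {"series": [{"grip": 1, "xyz": [0, 0, 0], "angular": [0, 0, 0]}, {"grip": 1, "xyz": [0, 0, 0], "angular": [0, 0, 0]}]}}

```text
time_s: 1.35
tcp_pos: [0.45, 0.2159, 0.2474]
ee_rot: [[1.0, 0.003, -0.0], [0.003, -1.0, 0.0], [-0.0, -0.0, -1.0]]
wrist_force: [0.5, 0.8, 0.7]
gripper_width: 1.001
gripper_force: 0.0
```

Run:
```python
from station import r
from h import *
s=r.sense();print(s['time_s'],s['tcp_pos'],np.round(s['ee_rot'],4).tolist(),s['joints'])
c=r.capture("wrist");cv2.imwrite("pics/w1.png",c["img"][:,:,::-1]);np.save("w1.npy",[c,s],allow_pickle=True)
B=c["img"].astype(int);blue=(B[...,2]>B[...,0]+25)&(B[...,2]>B[...,1]+15)
mat=max(blobs(blue,500,1e6),key=cv2.contourArea)
m=np.zeros(blue.shape,np.uint8);cv2.drawContours(m,[cv2.convexHull(mat)],-1,1,-1);m=cv2.erode(m,np.ones((3,3)))
for k in blobs((m>0)&~blue,300,15000):
    W=toplane(c,k.reshape(-1,2),.011,s);q=cv2.minAreaRect((W[:,:2]*1000).astype(np.float32));print(" slide",cv2.boundingRect(k),np.round(q[:2],1).tolist(),q[2])
```

```text
1.35 [0.45002981 0.21589115 0.24742095] [[1.0, 0.0029, -0.0002], [0.0029, -1.0, 0.0], [-0.0002, -0.0, -1.0]] [ 4.42946504e+01  9.74058884e+00 -1.67958136e+01 -1.09601300e-02
 -6.34726418e+01  4.58755909e+01]
 slide (98, 69, 86, 93) [[515.9, 359.2], [41.4, 100.3]] 49.19257354736328
 slide (372, 61, 75, 102) [[518.8, 81.6], [42.0, 99.4]] 71.76062774658203
 slide (230, 31, 106, 76) [[561.2, 212.1], [99.5, 40.1]] 66.44713592529297
```

View pics/w1.png

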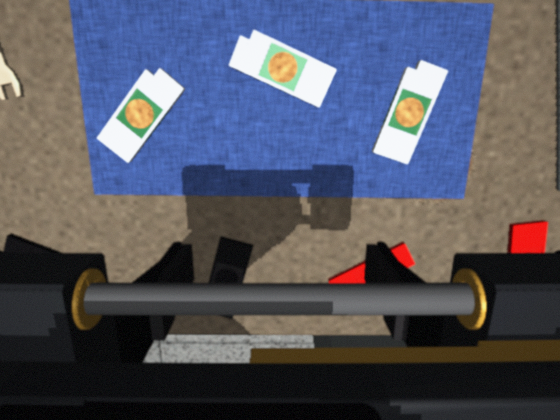

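The wrist view shows three slides at about (140,113), (283,68) and (410,112). The notch looks to be at upper left on the left slide, upper left on the middle one and upper left on the right one. That makes the middle slide, pointing left in the image, the label-up one, so I'll check it numerically.

```bash
cat > notch.py <<'E'
from h import *
def slides(c,s,lo=300,hi=40000):
    B=c["img"].astype(int);blue=(B[...,2]>B[...,0]+25)&(B[...,2]>B[...,1]+15)
    mat=max(blobs(blue,500,1e6),key=cv2.contourArea)
    m=np.zeros(blue.shape,np.uint8);cv2.drawContours(m,[cv2.convexHull(mat)],-1,1,-1);m=cv2.erode(m,np.ones((3,3)))
    out=[]
    for k in blobs((m>0)&~blue,lo,hi):
        W=(toplane(c,k.reshape(-1,2),.011,s)[:,:2]*1000).astype(np.float32);q=cv2.minAreaRect(W)
        if not(90<max(q[1])<110 and 35<min(q[1])<48): continue
        bp=cv2.boxPoints(q);d=[abs(cv2.pointPolygonTest(W.reshape(-1,1,2),tuple(map(float,b)),True)) for b in bp]
        ctr=np.array(q[0]);n=bp[int(np.argmax(d))]-ctr
        e=bp[1]-bp[0] if np.linalg.norm(bp[1]-bp[0])>60 else bp[2]-bp[1];e=e/np.linalg.norm(e);e*=np.sign(e@n)
        side=e[0]*n[1]-e[1]*n[0]   # >0: notch left
        print("c",ctr.round(1),"size",np.round(q[1],1),"corner gaps",np.round(d,1),"yaw",np.degrees(np.arctan2(e[1],e[0])).round(1),"label","DOWN" if side>0 else "UP")
        out.append((ctr,e,side<0))
    return out
if __name__=="__main__":
    c,s=np.load("w1.npy",allow_pickle=True);slides(c,s)
    cv2.imwrite("pics/w1z.png",cv2.resize(c["img"][20:170,90:460,::-1],None,fx=2.1,fy=2.1,interpolation=cv2.INTER_CUBIC))
E
python3 notch.py
```

```text
c [515.9 359.2] size [ 41.4 100.3] corner gaps [ 2.2  1.8 10.5  1.5] yaw -40.8 label DOWN
c [518.8  81.6] size [42.  99.4] corner gaps [ 1.6  1.4 10.6  1.3] yaw -18.2 label DOWN
c [561.2 212.1] size [99.5 40.1] corner gaps [ 1.1  0.9 10.3  1.5] yaw 66.4 label UP
```

View pics/w1z.png

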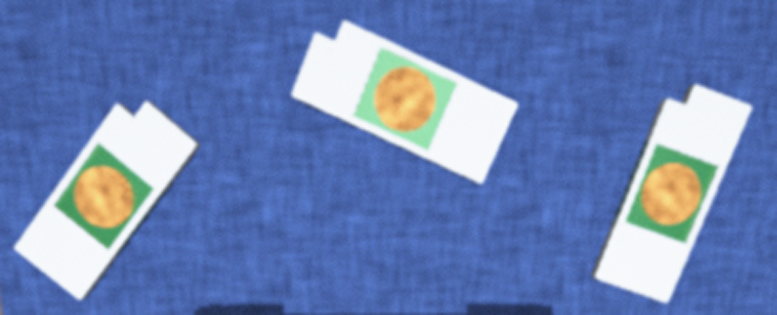

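Only the middle slide lies label up: centre (561, 212) mm, yaw 66.4°. Before grasping, I'll look at the reader from above.

Call:
{"api": "move_arm", "payload": {"series": [{"grip": 1, "xyz": [10, 345, -53], "angular": [0, 0, 0]}, {"grip": 1, "xyz": [10, 345, -53], "angular": [0, 0, 0]}, {"grip": 1, "xyz": [10, 345, -53], "angular": [0, 0, 0]}, {"grip": 1, "xyz": [10, 345, -53], "angular": [0, 0, 0]}, {"grip": 1, "xyz": [10, 345, -53], "angular": [0, 0, 0]}, {"grip": 1, "xyz": [10, 345, -53], "angular": [0, 0, 0]}, {"grip": 1, "xyz": [10, 345, -53], "angular": [0, 0, 0]}, {"grip": 1, "xyz": [10, 345, -53], "angular": [0, 0, 0]}, {"grip": 1, "xyz": [10, 345, -53], "angular": [0, 0, 0]}, {"grip": 1, "xyz": [10, 345, -53], "angular": [0, 0, 0]}]}}

```text
time_s: 2.4
tcp_pos: [0.4612, -0.1282, 0.3002]
ee_rot: [[1.0, 0.004, -0.001], [0.004, -1.0, 0.0], [-0.001, -0.0, -1.0]]
wrist_force: [-0.3, 0.1, -0.9]
gripper_width: 1.002
gripper_force: 0.0
```

Run:
```python
from station import r
from h import *
for i in range(2):
    s=r.sense();c=r.capture("wrist")
s=r.sense();c=r.capture("wrist")
print(s['time_s'],s['tcp_pos'],np.round(s['ee_rot'],4).tolist())
cv2.imwrite("pics/w2.png",c["img"][:,:,::-1]);np.save("w2.npy",[c,s],allow_pickle=True)
h=cv2.cvtColor(c["img"],cv2.COLOR_RGB2HSV)
o=(h[...,0]>3)&(h[...,0]<22)&(h[...,1]>130)&(h[...,2]>150)
for k in blobs(o,200,9000):
    W=(toplane(c,k.reshape(-1,2),.008,s)[:,:2]*1000).astype(np.float32);print("orange",cv2.boundingRect(k),cv2.fitEllipse(W))
```

```text
2.5 [ 0.46121448 -0.12796633  0.30034652] [[1.0, 0.0053, -0.0004], [0.0053, -1.0, 0.0002], [-0.0004, -0.0002, -1.0]]
orange (269, 112, 43, 43) ((503.1692810058594, -142.35333251953125), (50.13636016845703, 50.34535217285156), 116.04092407226562)
orange (93, 108, 24, 24) ((518.1648559570312, 80.61109924316406), (27.03937530517578, 27.523794174194336), 115.52205657958984)
```

View pics/w2.png

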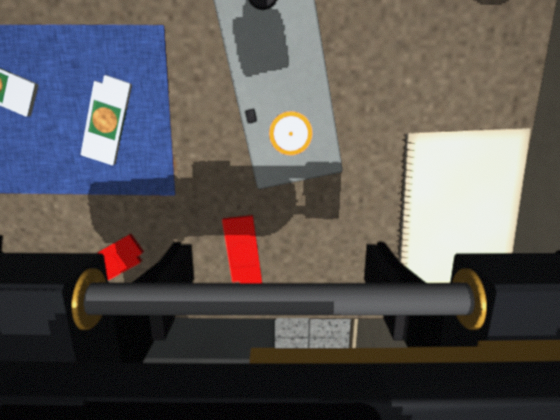

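The reader's ring is at (291,133). The foot's edges run from (217,0) to (259,187) and from (314,0) to (340,165), and the column base is near (262,2).

Run:
```python
from h import *
c,s=np.load("w2.npy",allow_pickle=True)
f=lambda p,z:toplane(c,p,z,s)[:,:2]*1000
def yaw(d): return np.degrees(np.arctan2(d[1],d[0])).round(2)
g=cv2.cvtColor(c["img"],cv2.COLOR_RGB2GRAY).astype(float);h=cv2.cvtColor(c["img"],cv2.COLOR_RGB2HSV)
# foot edges: row-wise saturation step (grey foot vs brown bench) near the eyeballed lines
S=cv2.GaussianBlur(h[...,1].astype(np.float32),(5,5),0)
E=[]
for (x0,y0,x1,y1,sg) in((217,0,259,187,-1),(314,0,340,165,1)):
    P=[]
    for y in range(15,155,3):
        x=x0+(x1-x0)*(y-y0)/(y1-y0);xs=np.arange(int(x)-7,int(x)+8);gr=sg*(S[y,xs+2]-S[y,xs-2]);P.append((xs[np.argmax(gr)],y))
    W=f(P,.008).astype(np.float32);l=cv2.fitLine(W,cv2.DIST_HUBER,0,.01,.01).ravel();d=l[:2]*np.sign(l[0]);n=np.array([-d[1],d[0]])
    E.append((n,l[2:]));print("edge yaw",yaw(d),"dist from ring",n@(l[2:]-[503.2,-142.4]))
col=f([(262,3)],.02)[0];print("col",col,np.linalg.norm(col-[503.2,-142.4]),yaw(col-[503.2,-142.4]))
```

```text
edge yaw 12.12 dist from ring 55.162831026486856
edge yaw 12.47 dist from ring -54.814269908824826
col [ 640.93977105 -109.66087072] 141.5771701713667 13.37
```

Call:
{"api": "move_arm", "payload": {"series": [{"grip": 1, "xyz": [90, -318, 150], "angular": [0, 0, 1.985]}, {"grip": 1, "xyz": [90, -318, 150], "angular": [0, 0, 1.985]}, {"grip": 1, "xyz": [90, -318, 150], "angular": [0, 0, 1.985]}, {"grip": 1, "xyz": [90, -318, 150], "angular": [0, 0, 1.985]}, {"grip": 1, "xyz": [90, -318, 150], "angular": [0, 0, 1.985]}, {"grip": 1, "xyz": [90, -318, 150], "angular": [0, 0, 1.985]}, {"grip": 1, "xyz": [90, -318, 150], "angular": [0, 0, 1.985]}, {"grip": 1, "xyz": [90, -318, 150], "angular": [0, 0, 1.985]}, {"grip": 1, "xyz": [90, -318, 150], "angular": [0, 0, 1.985]}, {"grip": 1, "xyz": [90, -318, 150], "angular": [0, 0, 1.985]}]}}

```text
time_s: 3.55
tcp_pos: [0.5496, 0.191, 0.1494]
ee_rot: [[0.112, -0.994, -0.002], [-0.994, -0.112, -0.001], [0.001, 0.002, -1.0]]
wrist_force: [-0.3, 0.7, 0.7]
gripper_width: 0.999
gripper_force: 0.0
```

Run:
```python
from station import r
import numpy as np
s=r.sense();R=np.array(s['ee_rot']);print(s['time_s'],s['tcp_pos'],np.degrees(np.arctan2(R[1,0],R[0,0])),s['joints'].round(1) if hasattr(s['joints'],'round') else s['joints'])
```

```text
3.55 [0.54963067 0.19102626 0.14940051] -83.56925980049071 [ 35.1  23.  -13.4  -0.  -53.8 -28.7]
```

Call:
{"api": "move_arm", "payload": {"series": [{"grip": 1, "xyz": [0, 0, 30], "angular": [0, 0, 0.489]}, {"grip": 1, "xyz": [0, 0, 30], "angular": [0, 0, 0.489]}, {"grip": 1, "xyz": [0, 0, 30], "angular": [0, 0, 0.489]}, {"grip": 1, "xyz": [0, 0, 30], "angular": [0, 0, 0.489]}, {"grip": 1, "xyz": [0, 0, 30], "angular": [0, 0, 0.489]}, {"grip": 1, "xyz": [0, 0, 30], "angular": [0, 0, 0.489]}]}}

```text
time_s: 4.15
tcp_pos: [0.5501, 0.1895, 0.1205]
ee_rot: [[-0.364, -0.932, 0.0], [-0.932, 0.364, -0.0], [0.0, -0.0, -1.0]]
wrist_force: [-0.3, -0.1, -0.7]
gripper_width: 1.001
gripper_force: 0.0
```

```bash
cat > st.py <<'E'
from station import r
from h import *
def go(xy,z,yaw):
    s=r.sense();R=np.array(s['ee_rot']);y=np.degrees(np.arctan2(R[1,0],R[0,0]))
    d=np.r_[xy,z]-np.array(s['tcp_pos']);print(s['time_s'],np.round(s['tcp_pos'],4),"yaw",y.round(2),"tilt",np.degrees(np.arccos(-R[2,2])).round(2),"tool shift mm",(R.T@d*1000).round(1),"turn",-np.radians(yaw-y).round(4),"grip",s["gripper_width"],s["gripper_force"],np.round(s["wrist_force"],1));return s
E
python3 - <<'E'
from st import *
go((.5516,.1901),.0295,-113.6)
s=r.sense();c=r.capture("wrist");cv2.imwrite("pics/w3.png",c["img"][:,:,::-1]);np.save("w3.npy",[c,s],allow_pickle=True)
E
```

```text
4.15 [0.5501 0.1895 0.1205] yaw -111.32 tilt 0.0 tool shift mm [-1.1 -1.2 91. ] turn 0.0398 grip 1.0012505162087644 0.0 [-0.3 -0.1 -0.7]
```

View pics/w3.png

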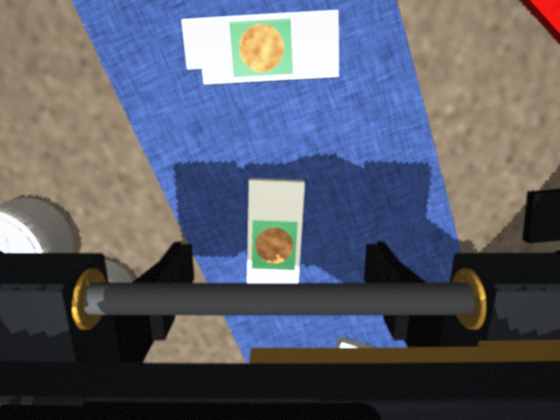

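The slide sits centred between the fingers, with its plain end at (276,180) and its filter at (274,245). Before going down, I'll check that the tins clear the gripper body.

Run:
```python
from st import *
c=np.load("scene0.npy",allow_pickle=True).item()
print(toplane(c,[(291,178),(313,181),(300,163),(344,163),(296,147)],0).round(3).tolist())
w,s=np.load("w3.npy",allow_pickle=True)
print(toplane(w,[(276,180),(248,181),(305,182),(274,245)],.011,s).round(4).tolist())
go((.5516,.1901),.0295,-113.6)
```

```text
[[0.697, 0.191, 0.0], [0.719, 0.128, 0.0], [0.785, 0.21, 0.0], [0.863, 0.094, 0.0], [0.864, 0.272, 0.0]]
[[0.5414, 0.1654, 0.011], [0.5603, 0.1588, 0.011], [0.5225, 0.1743, 0.011], [0.561, 0.2114, 0.011]]
4.2 [0.5501 0.1893 0.1206] yaw -111.35 tilt 0.0 tool shift mm [-1.2 -1.1 91.1] turn 0.0393 grip 0.9970553107931434 0.0 [ 0.1 -0.4  0.2]
```

Call:
{"api": "move_arm", "payload": {"series": [{"grip": 1, "xyz": [-1, -1, 30], "angular": [0, 0, 0.04]}, {"grip": 1, "xyz": [-1, -1, 55], "angular": [0, 0, 0.04]}, {"grip": 1, "xyz": [-1, -1, 72], "angular": [0, 0, 0.04]}, {"grip": 1, "xyz": [-1, -1, 83], "angular": [0, 0, 0.04]}, {"grip": 1, "xyz": [-1, -1, 88], "angular": [0, 0, 0.04]}, {"grip": 1, "xyz": [-1, -1, 90.5], "angular": [0, 0, 0.04]}, {"grip": 1, "xyz": [-1, -1, 90.5], "angular": [0, 0, 0.04]}, {"grip": 1, "xyz": [-1, -1, 90.5], "angular": [0, 0, 0.04]}]}}

```text
time_s: 5.0
tcp_pos: [0.5522, 0.1895, 0.0309]
ee_rot: [[-0.403, -0.915, 0.001], [-0.915, 0.403, 0.001], [-0.001, -0.001, -1.0]]
wrist_force: [0.5, 0.4, -0.4]
gripper_width: 0.998
gripper_force: 0.0
```

```bash
python3 -c "
from st import *
go((.5516,.1901),.0295,-113.6)"
```

```text
5.0 [0.5522 0.1895 0.0309] yaw -113.75 tilt 0.1 tool shift mm [-0.3  0.8  1.4] turn -0.0026 grip 0.9980451634145509 0.0 [ 0.5  0.4 -0.4]
```

Call:
{"api": "move_arm", "payload": {"series": [{"grip": 1, "xyz": [0, 0, 1.5], "angular": [0, 0, 0]}, {"grip": 0.5, "xyz": [0, 0, 1.5], "angular": [0, 0, 0]}, {"grip": 0.5, "xyz": [0, 0, 1.5], "angular": [0, 0, 0]}, {"grip": 0.3, "xyz": [0, 0, 1.5], "angular": [0, 0, 0]}, {"grip": 0.2, "xyz": [0, 0, 1.5], "angular": [0, 0, 0]}, {"grip": 0.2, "xyz": [0, 0, 1.5], "angular": [0, 0, 0]}, {"grip": 0.2, "xyz": [0, 0, 1.5], "angular": [0, 0, 0]}, {"grip": 0.2, "xyz": [0, 0, 1.5], "angular": [0, 0, 0]}, {"grip": 0.2, "xyz": [0, 0, 1.5], "angular": [0, 0, 0]}]}}

```text
time_s: 5.9
tcp_pos: [0.5517, 0.1892, 0.0286]
ee_rot: [[-0.403, -0.915, 0.0], [-0.915, 0.403, 0.0], [-0.0, -0.0, -1.0]]
wrist_force: [-0.6, -0.0, -0.1]
gripper_width: 0.457
gripper_force: 30.0
```

```bash
python3 -c "
from st import *
go((.5516,.1901),.0295,-113.6)"
```

```text
5.9 [0.5517 0.1892 0.0286] yaw -113.76 tilt 0.0 tool shift mm [-0.8  0.5 -0.9] turn -0.0027 grip 0.45661136857245477 29.99994870275259 [-0.6 -0.  -0.1]
```

Gripped at 39.8 mm with 30 N. Now I'll lift.

Call:
{"api": "move_arm", "payload": {"series": [{"grip": 0.2, "xyz": [0, 0, -8], "angular": [0, 0, 0]}, {"grip": 0.2, "xyz": [0, 0, -25], "angular": [0, 0, 0]}, {"grip": 0.2, "xyz": [0, 0, -50], "angular": [0, 0, 0]}, {"grip": 0.2, "xyz": [0, 0, -75], "angular": [0, 0, 0]}, {"grip": 0.2, "xyz": [0, 0, -95], "angular": [0, 0, 0]}, {"grip": 0.2, "xyz": [0, 0, -101], "angular": [0, 0, 0]}, {"grip": 0.2, "xyz": [0, 0, -101], "angular": [0, 0, 0]}]}}

```text
time_s: 6.6
tcp_pos: [0.552, 0.1894, 0.1306]
ee_rot: [[-0.403, -0.915, 0.002], [-0.915, 0.403, 0.001], [-0.002, -0.001, -1.0]]
wrist_force: [-0.1, 0.4, -1.1]
gripper_width: 0.46
gripper_force: 30.0
```

Call:
{"api": "move_arm", "payload": {"series": [{"grip": 0.2, "xyz": [15, -2, 0], "angular": [0, 0, 0.04]}, {"grip": 0.2, "xyz": [50, -6, 0], "angular": [0, 0, 0.14]}, {"grip": 0.2, "xyz": [90, -11, 0], "angular": [0, 0, 0.25]}, {"grip": 0.2, "xyz": [130, -15, 0], "angular": [0, 0, 0.36]}, {"grip": 0.2, "xyz": [170, -20, 0], "angular": [0, 0, 0.47]}, {"grip": 0.2, "xyz": [210, -25, 0], "angular": [0, 0, 0.58]}, {"grip": 0.2, "xyz": [250, -29, 0], "angular": [0, 0, 0.69]}, {"grip": 0.2, "xyz": [285, -33, 0], "angular": [0, 0, 0.79]}, {"grip": 0.2, "xyz": [310, -36, 0], "angular": [0, 0, 0.87]}, {"grip": 0.2, "xyz": [320, -37, 0], "angular": [0, 0, 0.94]}]}}

```text
time_s: 7.6
tcp_pos: [0.4537, -0.121, 0.1281]
ee_rot: [[-0.978, -0.207, -0.004], [-0.207, 0.978, -0.0], [0.004, 0.001, -1.0]]
wrist_force: [-0.0, -0.0, -0.4]
gripper_width: 0.45
gripper_force: 30.0
```

Run:
```python
from st import *
for i in range(3): c=r.capture("side")
go((.4448,-.1551),.1296,-167.7)
c=r.capture("side");cv2.imwrite("pics/s4.png",cv2.resize(c["img"][60:260,180:400,::-1],None,fx=2.5,fy=2.5))
```

```text
7.75 [ 0.4552 -0.1195  0.1285] yaw -167.7 tilt 0.15 tool shift mm [ 17.7 -32.6  -1.1] turn -0.0001 grip 0.45296349250808204 30.000181160867214 [-0.5  0.2 -0.7]
```

View pics/s4.png

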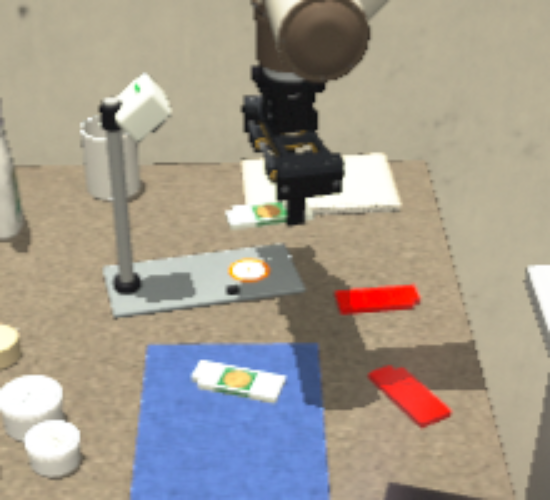

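The slide is held roughly level, with its frosted end at about (240,215) in the crop, pointing to the column. I'll make the final shift over the ring.

Call:
{"api": "move_arm", "payload": {"series": [{"grip": 0.2, "xyz": [5, -9, 0], "angular": [0, 0, 0]}, {"grip": 0.2, "xyz": [11, -20, -0.5], "angular": [0, 0, 0]}, {"grip": 0.2, "xyz": [15.5, -29, -1], "angular": [0, 0, 0]}, {"grip": 0.2, "xyz": [17.5, -32.5, -1], "angular": [0, 0, 0]}, {"grip": 0.2, "xyz": [17.5, -32.5, -1], "angular": [0, 0, 0]}, {"grip": 0.2, "xyz": [17.5, -32.5, -1], "angular": [0, 0, 0]}, {"grip": 0.2, "xyz": [17.5, -32.5, -1], "angular": [0, 0, 0]}]}}

```text
time_s: 8.5
tcp_pos: [0.4466, -0.154, 0.1306]
ee_rot: [[-0.977, -0.215, 0.0], [-0.215, 0.977, 0.0], [-0.0, -0.0, -1.0]]
wrist_force: [1.0, 0.7, -0.3]
gripper_width: 0.454
gripper_force: 30.0
```

Run:
```python
from st import *
go((.4448,-.1551),.1296,-167.7)
C={}
for n in("scene","side"):
    c=C[n]=r.capture(n);cv2.imwrite(f"pics/{n}5.png",c["img"][:,:,::-1]);np.save(n+"5.npy",c,allow_pickle=True)
# predicted pixels of the slide's ends / ring, held against what is seen
d=np.array([np.cos(np.radians(12.3)),np.sin(np.radians(12.3)),0]);f=np.array([.5032,-.1424,.108]);n_=np.array([-d[1],d[0],0])
P=np.array([f+.015*d+.02*n_,f+.015*d-.02*n_,f-.015*d+.02*n_,f-.015*d-.02*n_])+[0,0,.004]
ims=[]
for n,c in C.items():
    p=cv2.projectPoints(P,np.array(c["rvec"],float),np.array(c["tvec"],float),np.array(c["camera_matrix"]),np.array([c["k1"],0,0,0.]))[0][:,0]
    print(n,p.round(1).tolist());x,y=p.mean(0).astype(int)
    im=cv2.resize(c["img"][y-50:y+50,x-65:x+65,::-1],None,fx=6,fy=5.9,interpolation=cv2.INTER_CUBIC)
    for q in p: cv2.circle(im,(int((q[0]-x+65.5)*6),int((q[1]-y+50.5)*5.9)),4,(255,0,255),1)
    ims.append(cv2.resize(im,(395,298)))
cv2.imwrite("pics/z5.png",np.hstack(ims))
```

```text
8.5 [ 0.4466 -0.154   0.1306] yaw -167.6 tilt 0.01 tool shift mm [ 2.  -0.7  1. ] turn 0.0017 grip 0.4542684777003748 29.999833591282368 [ 1.   0.7 -0.3]
scene [[370.7, 219.7], [389.0, 223.9], [368.2, 228.2], [387.0, 232.7]]
side [[275.9, 142.4], [273.1, 135.9], [285.7, 141.2], [282.7, 134.7]]
```

View pics/z5.png

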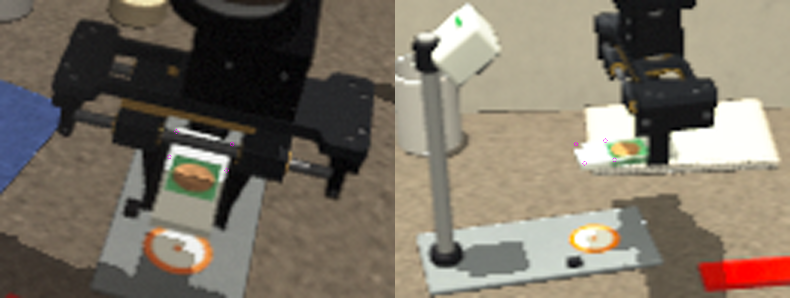

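The predicted corners of the frosted end fall on the seen end in both views, so it is level, over the ring and about 10 cm up. One small correction, then I'll hand in.

Call:
{"api": "move_arm", "payload": {"series": [{"grip": 0.2, "xyz": [1, 0, 0.5], "angular": [0, 0, 0]}, {"grip": 0.2, "xyz": [1.5, -0.5, 1], "angular": [0, 0, 0]}, {"grip": 0.2, "xyz": [1.5, -0.5, 1], "angular": [0, 0, 0]}, {"grip": 0.2, "xyz": [1.5, -0.5, 1], "angular": [0, 0, 0]}, {"grip": 0.2, "xyz": [1.5, -0.5, 1], "angular": [0, 0, 0]}]}}

```text
time_s: 9.1
tcp_pos: [0.4452, -0.1549, 0.1296]
ee_rot: [[-0.977, -0.214, 0.0], [-0.214, 0.977, -0.0], [-0.0, -0.0, -1.0]]
wrist_force: [0.4, -0.6, -0.8]
gripper_width: 0.451
gripper_force: 30.0
```

```bash
python3 -c "
from st import *
go((.4448,-.1551),.1296,-167.7)
print(r.finish_job())"
```

```text
9.1 [ 0.4452 -0.1549  0.1296] yaw -167.62 tilt 0.0 tool shift mm [ 0.4 -0.1 -0. ] turn 0.0014 grip 0.45079502354926176 29.999770894646645 [ 0.4 -0.6 -0.8]
the job is handed in; nothing more can be done
None
```

The job is handed in at 9.1 s: the label-up slide (the middle one) is held by its plain half, level and label up, with its frosted end about 10 cm above the ring and pointing to the column; the other slides were not touched.

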